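Hang the sample pail on the spring balance

TASK

Weigh the steel sample pail: with the pail standing on the bench, swing its flat-lying bail upright, then lift the pail by the bail and hook the bail's crossbar over both prongs of the spring balance's hook. The balance sinks by an amount that depends on the pail's unknown weight: lower the pail until the balance carries all of it before you let go, so that the pail neither drops nor bounces when released, never press hard on the balance, and leave the pail hanging still. Do not tip the pail or disturb the other things on the bench.

Things in the scene. Friction and masses are not known exactly. Their poses are not given: they have to be found in the camera images.
- pail: Closed stainless pail with flat lid, loose on the bench: 96 mm across at the lid rim, 80 mm at the foot, 80 mm high, unknown contents, under 0.8 kg in all; easily tipped by a push. Origin: centre of its underside, z up. The bail's pivots are 62 mm up, on its y axis. The flat bail reaches to -x: its crossbar lies 88 mm from the pail's axis, 40 mm from bar centre to lid rim.
- bail (a joint): Angle of the swing bail (rad): 0 = flat (level, lying to the pail's -x side, on stops), 1.57 = upright above the pail. Swings freely and falls back if let go. The bail is a U of 8 mm round steel bar: arms 88 mm long, 60 mm either side of the middle, joined by the straight crossbar.
- bar (a point): Middle of the bail's crossbar, on the bar's axis. The bar is 8 mm thick, straight over 106 mm, and runs along this frame's y axis, which is the pail's y axis. Its middle 36 mm carry a wooden grip sleeve, 12 mm thick, that turns freely on the bar: pinch it there. With the bail upright it is 150 mm above the pail's underside, and 70 mm above the lid.
- stand: Spring balance, fixed to the bench: base plate 200 x 160 x 12 mm, column 36 x 50 mm with its top at 300 mm, and on the column's -x side a sprung carriage with a hook of two parallel steel prongs that point to -x. Origin: on the bench, 60 mm in +x from the hook's seat; z up.
- seat (a point): Where the middle of the crossbar's axis lies when seated in the hook: 268 mm above the bench unladen; moves with the carriage. x points from the prong tips to the column, y across the prongs, z up. The prongs' seat is level for 12 mm either side of this point in x; behind it they rise 12 mm. The carriage's face is 72 mm behind it in x, its top 22 mm above it.
- tips (a point): Midway between the two upturned prong tips (axes as seat), 32 mm in front of the seat and 12 mm above it. Prongs: 8 mm bars, 35 mm either side of the middle (62 mm clear between them for a gripper); tops of the tips 4 mm above this point, undersides of the prongs 24 mm below it. The prongs must enter the open bail, between crossbar and lid, from the front.
- carriage (a joint): How far the hook has sunk (m): 0 unladen (against its upper stop), at most 0.095. Starts to sink at 0.3 N, then 10 mm per newton, lightly damped. Rated for 12 N at most.
- beaker: Bystander, loose: empty glass beaker, 48 mm across, 70 mm high. Origin: centre of its underside.
- dropper: Bystander, loose: small amber glass bottle, 36 mm across, 85 mm high. Origin: centre of its underside.
- coffee: Bystander, loose: black lidded coffee cup, 82 mm across, 118 mm high. Origin: centre of its underside.
- reagent: Bystander, loose: amber reagent bottle, 64 mm across, 150 mm high. Origin: centre of its underside.
- jug: Bystander, loose: white plastic measuring cup, 90 mm across, 110 mm high. Origin: centre of its underside.
- tin: Bystander, loose: plain steel tin without a bail, 72 mm across, 70 mm high. Origin: centre of its underside.
- platebox: Bystander, loose: cardboard box of glass plates, 120 x 160 x 35 mm. Origin: centre of its underside.
- brush: Bystander, loose: flat brush lying on the bench. Origin: centre of its underside.
There are look-alikes about, which are no part of the job. What is shaped like the pail but yellow is not meant.

How it is judged:
By the outcome, as a careful person would: the job done as asked, in the order asked, and still so for the second after the job is handed in, with the robot touching nothing.
It also fails if it takes over 72 s, if anything falls off the work surface, if the arm or the gripper's body presses on something with over 40 N, if the wrist force passes 120 N, or if a joint passes its speed limit or range.

ROBOT

A 7-joint arm with a two-finger parallel gripper is mounted at the origin on the work surface. World frame = base frame: x ahead of the robot, y to its left, z up, the work surface at z = 0. Lengths are in m, angles in rad, forces in N, time in s.
With the tool pointing down it reaches from about 0.375 to 0.925 m from the base axis. Payload 3.1 kg.
Tool frame: the origin (TCP) lies between the finger pads; the fingertips stand 22 mm ahead of it and the grasp point (between the pads) lies 3 mm ahead of it (bot.tips_ahead is the distance from the TCP to the fingertips, in m); z points along the fingers, y is the line along which they close (so a half turn about z gives the same grasp; the last joint's range is limited). The gripper opens to 85 mm and grips with 20 to 120 N. Pads are 22 mm wide; open, the fingers measure 114 mm over their backs; the gripper's body (76 mm by 85 mm) begins 54 mm behind the grasp point. The pads swing forward as they close: fully open they stand 13 mm farther back than shut.
Start: joints at [1.093, 0.383, 0.044, 1.598, -0.018, 1.161, -0.05], TCP at [0.241, -0.604, 0.253] pointing down, gripper open.
Joint ranges: [-2.61, 2.61], [-0.41, 2.15], [-1.48, 1.57], [0, 2.5], [-1.57, 4.71], [0.05, 1.97], [-2.85, 2.85]. Speed limits (rad/s): [2.79, 2.79, 3.14, 3.14, 3.14, 3.14, 3.14].

INTERFACE

Orientations are given as a unit quaternion [x, y, z, w].
In Python, from bench import bot gives the robot as it stands.
- The arm moves only by the shell command python3 -m creep 'ROWS' [FORCE]. ROWS is JSON, a list of rows, each an object with "hand": the opening, from 0 (shut) to 1 (fully open); "delta_pos": the shift along the tool's x, y, z in mm, a list of three; "roll": the turn about the tool's z in rad. A call has exactly 5 rows; each row is the pose to reach, as a shift and turn from the pose commanded when the call began, along the tool's axes at that moment; what a row does not reach only later rows make up. A row lasts 1/8 s, in which the tool goes at most 62.5 mm and 10.7 degrees, less where a joint would pass 70% of its speed; a pose out of reach is approached as far as the arm can. A call with a gripper value outside its range is refused whole. The fingers move at their own pace and stop on an object; FORCE is the grip in N (left out, the last holds). Time passes only in rows, so rows that repeat a pose let the fingers close, or fill a call up. It gives the time, the measured TCP pose, the force, the opening and the grip force at its end, in the units of the state.
- bot.observe(): the state, without advancing time (a new reading comes with each control period).
- bot.get_image(name): name is "scene" or "side" or "wrist"; returns the picture (400x640x3 uint8, blue, green, red); there is no depth.
- bot.get_calibration(name): a dict with "fx", "fy", "cx", "cy" (pixels), "k1" (the pictures are not rectified: a ray, as slopes to the right and down, at radius r is drawn at 1 + k1 r^2 times it, then the intrinsics apply), "R" (3x3) and "t" (3): a world point X has camera coordinates R X + t; the wrist camera has in their place "T_tool_cam" (4x4, takes a point from camera to tool coordinates, whose origin is the TCP and whose axes are the flange's). Camera axes: x right, y down, z forward; pixel columns grow to the right and rows downward; lengths in m; the calibration is good to about 2 mm. A picture is of the moment at which its call begins: read the wrist's pose just before it. get_calibration takes no time and is no camera call.
- bot.sign_off(): hands the job in; it is judged then, once.
The state is a dict: "time": time; "joint_positions": joint angles; "qvel": joint speeds; "joint_torque": joint torques, N m; "position": TCP position; "orientation": TCP orientation; "wrist_force": force on the tool from outside, world axes, zero at the start; "wrist_torque": the same for the moment, N m; "gripper_width": opening from 0.0 (shut) to 1.0 (fully open); "grasp_force": force on a finger pad.
Only numpy, scipy, OpenCV 4.12 (cv2) and the standard library are available. Lean on these libraries where they do the work, as an engineer would, in place of code of your own. Each camera call takes 0.05 s, during which the arm holds its last target. There are 200 camera calls.

## Working session

There is one attempt and no reset: what is moved stays moved. The work goes in short steps, Python scripts to look and compute and a shell command to move; the robot and the scene stay as the last step left them, time stands still between calls to the robot, and variables do not carry over. Pictures are saved under pics/ and viewed, at most 13 in all, crops included, and the job is handed in when it is done.

```bash
mkdir -p pics; ls
python3 - <<'E'
from bench import bot
import cv2,numpy as np
s=bot.observe();print({k:np.round(v,3).tolist() for k,v in s.items()})
for n in("scene","side","wrist"):
    im=bot.get_image(n);cv2.imwrite(f"pics/{n}0.png",im)
    c=bot.get_calibration(n);print(n,{k:np.round(v,4).tolist() for k,v in c.items()})
E
```

```text
pics
{'time': 0.0, 'joint_positions': [1.093, 0.384, 0.044, 1.6, -0.018, 1.161, -0.05], 'qvel': [-0.001, -0.002, -0.0, -0.002, -0.001, 0.001, -0.0], 'joint_torque': [-0.0, -43.346, 1.025, -24.951, 0.011, 0.011, -0.0], 'position': [0.241, -0.603, 0.252], 'orientation': [0.982, 0.189, -0.0, -0.001], 'wrist_force': [0.57, -0.143, -0.284], 'wrist_torque': [-0.035, -0.006, 0.01], 'grasp_force': 0.0, 'gripper_width': 1.002}
scene {'fx': 403.8589, 'fy': 403.8589, 'cx': 320.9926, 'cy': 202.7478, 'k1': -0.0726, 'R': [[-0.5291, 0.8484, 0.018], [0.548, 0.3578, -0.7561], [-0.6479, -0.3902, -0.6542]], 't': [0.3061, -0.1676, 1.8242]}
side {'fx': 465.8522, 'fy': 465.8522, 'cx': 316.9569, 'cy': 200.5868, 'k1': 0.0045, 'R': [[-0.9882, -0.1531, 0.007], [-0.0891, 0.5368, -0.839], [0.1247, -0.8297, -0.5441]], 't': [0.5445, 0.2099, 1.3375]}
wrist {'fx': 334.3684, 'fy': 334.3684, 'cx': 315.5231, 'cy': 196.4105, 'k1': -0.0062, 'T_tool_cam': [[0.0011, -0.9581, -0.2864, 0.0732], [1.0, 0.0008, 0.0013, 0.0005], [-0.001, -0.2864, 0.9581, -0.1206], [0.0, 0.0, 0.0, 1.0]]}
```

View pics/scene0.png

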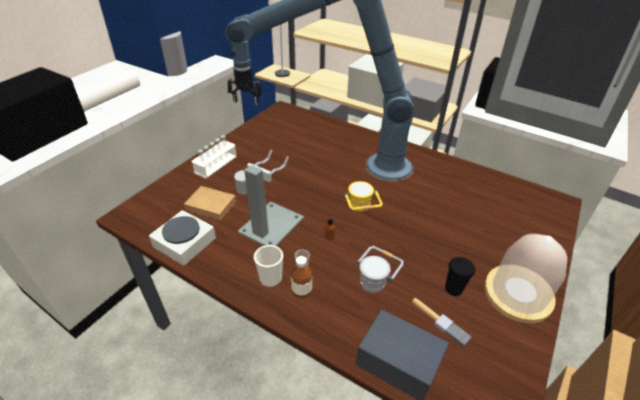

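View pics/side0.png

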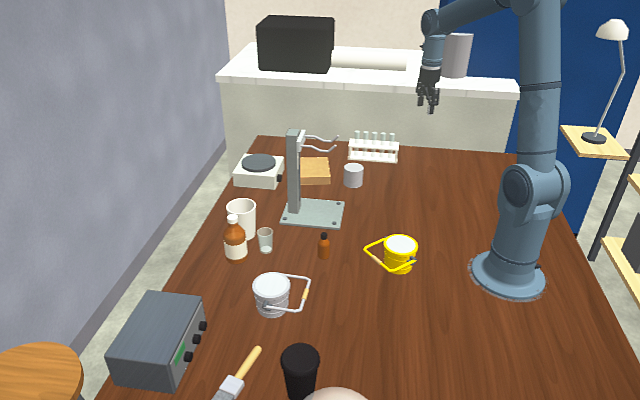

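The scene view shows the steel pail at about (375,272), with its bail towards (385,257) and the yellow look-alike at (360,195). The stand base is at (270,224) and the prongs at (270,165). In the side view the pail lid is at (271,285), the crossbar at (306,294) and the prongs at (320,143). I'll enlarge those areas.

Run:
```python
import cv2,numpy as np
a=cv2.imread("pics/scene0.png");b=cv2.imread("pics/side0.png")
f=lambda i,x,y:cv2.resize(i[y:y+60,x:x+80],(400,300),interpolation=cv2.INTER_CUBIC)
cv2.imwrite("pics/m1.png",np.vstack([np.hstack([f(a,340,240),f(a,235,140)]),np.hstack([f(b,245,262),f(b,275,120)])]))
```

```text
(no output)
```

View pics/m1.png

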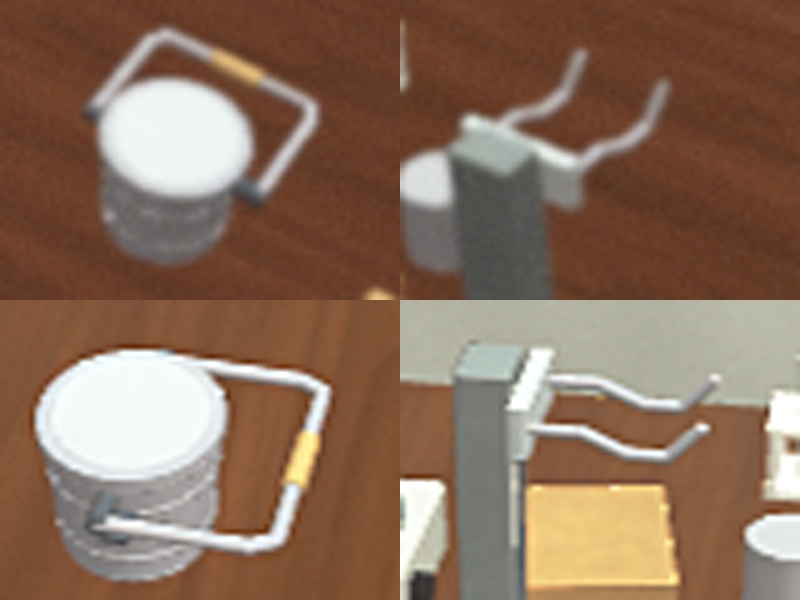

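Crops, in full-picture pixels:

| Feature | Scene | Side |
|---|---|---|
| Lid centre | (375.2,267.4) | (271.4,284.6) |
| Grip | (387.4,253.6) | (305.4,293.8) |
| Prong tip | (271.4,150.6) | (338,135.8) |
| Prong tip | (287.8,157) | (335.8,145.8) |

```bash
cat > h.py <<'E'
import numpy as np, cv2
from bench import bot
from scipy.spatial.transform import Rotation as Ro
def cam(n,s=None):
    c=bot.get_calibration(n)
    K=np.array([[c["fx"],0,c["cx"]],[0,c["fy"],c["cy"]],[0,0,1]]);D=np.array([c["k1"],0,0,0])
    if n=="wrist":
        T=np.eye(4);T[:3,:3]=Ro.from_quat(s["orientation"]).as_matrix();T[:3,3]=s["position"]
        T=T@np.array(c["T_tool_cam"]);R=T[:3,:3].T;t=-R@T[:3,3]
    else: R,t=np.array(c["R"]),np.array(c["t"])
    return K,D,R,t
def ray(n,uv,s=None):
    K,D,R,t=cam(n,s)
    p=cv2.undistortPoints(np.array([[uv]],float),K,D)[0,0]
    d=R.T@np.array([*p,1]);return -R.T@t,d/np.linalg.norm(d)
def plane(n,uv,z,s=None):
    o,d=ray(n,uv,s);return o+d*(z-o[2])/d[2]
def tri(a,b):
    A=[];B=[]
    for o,d in(a,b):
        P=np.eye(3)-np.outer(d,d);A.append(P);B.append(P@o)
    x=np.linalg.lstsq(np.vstack(A),np.hstack(B),rcond=None)[0]
    return x,[np.linalg.norm(P@x-q) for P,q in zip(A,B)]
def proj(n,X,s=None):
    K,D,R,t=cam(n,s);return cv2.projectPoints(np.array(X,float).reshape(-1,1,3),cv2.Rodrigues(R)[0],t,K,D)[0][:,0]
E
python3 - <<'E'
from h import *
np.set_printoptions(precision=4,suppress=True)
P=dict(lid=((375.2,267.4),(271.4,284.6),.08),grip=((387.4,253.6),(305.4,293.8),.062),ca=((373,247),(299.4,310),.062),cb=((402.4,261.6),(309.4,279),.062),
ca2=((373,247),(309.4,279),.062),cb2=((402.4,261.6),(299.4,310),.062),
tA=((271.4,150.6),(338,135.8),.282),tB=((287.8,157),(335.8,145.8),.282))
for k,(a,b,z) in P.items():
    print(k,tri(ray("scene",a),ray("side",b)),plane("scene",a,z)[:2],plane("side",b,z)[:2])
E
```

```text
lid (array([0.6325, 0.2336, 0.0781]), [np.float64(0.0008017136053480239), np.float64(0.0008017136053477373)]) [0.6348 0.2348] [0.6318 0.2345]
grip (array([0.5447, 0.2372, 0.0632]), [np.float64(0.0009868557629504246), np.float64(0.0009868557629505097)]) [0.5446 0.2377] [0.5446 0.2348]
ca (array([0.5455, 0.2062, 0.0236]), [np.float64(0.03900813316540081), np.float64(0.039008133165401374)]) [0.5438 0.1839] [0.5494 0.2915]
cb (array([0.5506, 0.2751, 0.1066]), [np.float64(0.03786290726395598), np.float64(0.0378629072639558)]) [0.55   0.2942] [0.5437 0.1794]
ca2 (array([0.5439, 0.1832, 0.0637]), [np.float64(0.0014683951023535702), np.float64(0.0014683951023535026)]) [0.5438 0.1839] [0.5437 0.1794]
cb2 (array([0.5496, 0.2935, 0.0628]), [np.float64(0.001074239774929494), np.float64(0.001074239774929824)]) [0.55   0.2942] [0.5494 0.2915]
tA (array([ 0.5238, -0.2424,  0.281 ]), [np.float64(0.0008821877184700924), np.float64(0.000882187718470133)]) [ 0.5238 -0.2425] [ 0.5237 -0.2382]
tB (array([ 0.5225, -0.1737,  0.2797]), [np.float64(0.0005728326963941737), np.float64(0.0005728326963946076)]) [ 0.5245 -0.1723] [ 0.5221 -0.1678]
```

View pics/wrist0.png

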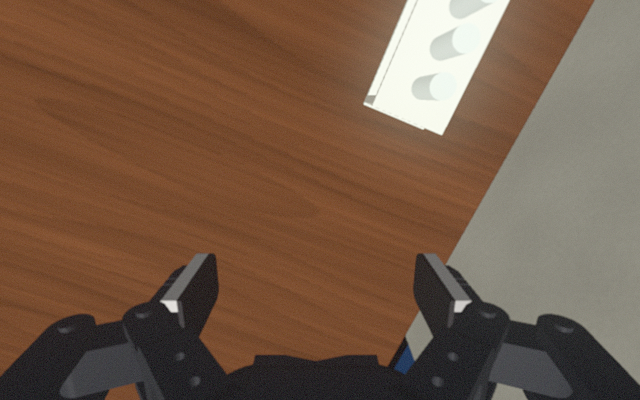

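The triangulation agrees to about 1 mm: pail axis (0.633,0.234), bar middle (0.545,0.238) with yaw about -2.6°, prong tips' middle (0.523,-0.208). The wrist picture shows only the bench, the test-tube rack and the fingers. I'll move above the grip and roll so the fingers close across the bar.

```bash
python3 -m creep '[{"hand":1,"delta_pos":[40,-45,-10],"roll":0},{"hand":1,"delta_pos":[80,-90,-20],"roll":0},{"hand":1,"delta_pos":[120,-134,-20],"roll":0},{"hand":1,"delta_pos":[160,-178,-20],"roll":0},{"hand":1,"delta_pos":[198,-223,-20],"roll":0}]' && python3 -m creep '[{"hand":1,"delta_pos":[40,-45,0],"roll":0},{"hand":1,"delta_pos":[80,-90,0],"roll":0},{"hand":1,"delta_pos":[120,-134,0],"roll":0},{"hand":1,"delta_pos":[160,-178,0],"roll":0},{"hand":1,"delta_pos":[198,-223,0],"roll":0}]' && python3 -m creep '[{"hand":1,"delta_pos":[40,-45,0],"roll":-0.1},{"hand":1,"delta_pos":[80,-90,0],"roll":-0.28},{"hand":1,"delta_pos":[120,-134,0],"roll":-0.46},{"hand":0.8,"delta_pos":[160,-178,10],"roll":-0.64},{"hand":0.5,"delta_pos":[198,-222,20],"roll":-0.8}]' && python3 -m creep '[{"hand":0.45,"delta_pos":[0,0,0],"roll":-0.15},{"hand":0.45,"delta_pos":[0,0,0],"roll":-0.34},{"hand":0.45,"delta_pos":[0,0,0],"roll":-0.345},{"hand":0.45,"delta_pos":[0,0,0],"roll":-0.345},{"hand":0.45,"delta_pos":[0,0,0],"roll":-0.345}]'
python3 - <<'E'
from h import *
s=bot.observe();im=bot.get_image("wrist");cv2.imwrite("pics/w1.png",im)
print({k:np.round(s[k],4).tolist() for k in("position","orientation","joint_positions","wrist_force","gripper_width")},proj("wrist",[.545,.2375,.062],s))
print(np.degrees(Ro.from_quat(s["orientation"]).as_euler("xyz")))
E
```

```text
time: 0.78
position: [0.3427, -0.321, 0.2732]
orientation: [0.982, 0.189, 0.0, 0.0]
wrist_force: [0.6, 0.5, 0.3]
gripper_width: 1.005
grasp_force: 0.0
time: 1.4
position: [0.4436, -0.0409, 0.2733]
orientation: [0.982, 0.189, 0.0, 0.0]
wrist_force: [0.3, -1.3, 0.3]
gripper_width: 1.001
grasp_force: 0.0
time: 2.02
position: [0.5458, 0.2382, 0.253]
orientation: [0.83, 0.558, 0.0, 0.0]
wrist_force: [-0.6, -1.0, 1.0]
gripper_width: 0.603
grasp_force: 0.0
time: 2.65
position: [0.545, 0.2366, 0.2534]
orientation: [0.724, 0.69, -0.0, 0.0]
wrist_force: [0.2, -0.5, 0.1]
gripper_width: 0.45
grasp_force: 0.0
{'position': [0.545, 0.2366, 0.2534], 'orientation': [0.7238, 0.69, -0.0, 0.0002], 'joint_positions': [0.1616, 0.385, -0.7899, 1.7053, 0.2938, 1.1742, -0.7546], 'wrist_force': [0.2148, -0.4813, 0.1135], 'gripper_width': 0.4501} [[314.73572871 174.34604721]]
[1.79983056e+02 1.61531544e-02 8.72547156e+01]
```

View pics/w1.png

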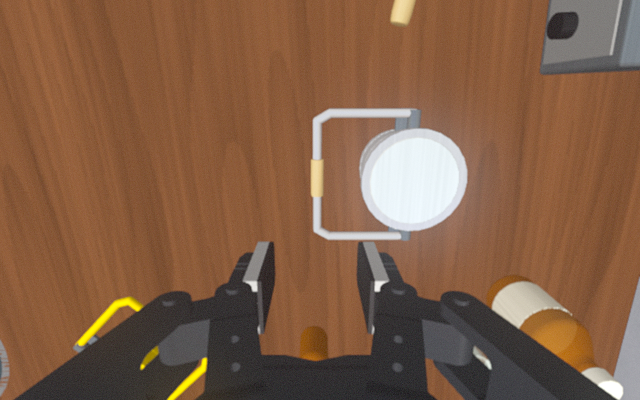

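The wrist view shows the grip at (317,177), with the bar vertical in the picture, so it is aligned and within 3 px of the prediction. I'll descend and pinch.

```bash
python3 -m creep '[{"hand":0.35,"delta_pos":[-1,1.5,35],"roll":0},{"hand":0.35,"delta_pos":[-1,1.5,75],"roll":0},{"hand":0.35,"delta_pos":[-1,1.5,110],"roll":0},{"hand":0.35,"delta_pos":[-1,1.5,140],"roll":0},{"hand":0.35,"delta_pos":[-1,1.5,155],"roll":0}]' && python3 -m creep '[{"hand":0.35,"delta_pos":[0,0,10],"roll":0},{"hand":0.35,"delta_pos":[0,0,20],"roll":0},{"hand":0.35,"delta_pos":[0,0,28],"roll":0},{"hand":0.35,"delta_pos":[0,0,33],"roll":0},{"hand":0.35,"delta_pos":[0,0,33],"roll":0}]'
python3 - <<'E'
from h import *
s=bot.observe();im=bot.get_image("wrist");cv2.imwrite("pics/w2.png",im)
E
```

```text
time: 3.32
position: [0.5455, 0.2351, 0.0965]
orientation: [0.723, 0.69, -0.001, -0.0]
wrist_force: [-0.3, -0.9, 0.6]
gripper_width: 0.352
grasp_force: 0.0
time: 3.95
position: [0.5463, 0.2358, 0.0651]
orientation: [0.723, 0.691, -0.0, -0.0]
wrist_force: [-0.6, -0.4, -0.1]
gripper_width: 0.347
grasp_force: 0.0
```

View pics/w2.png

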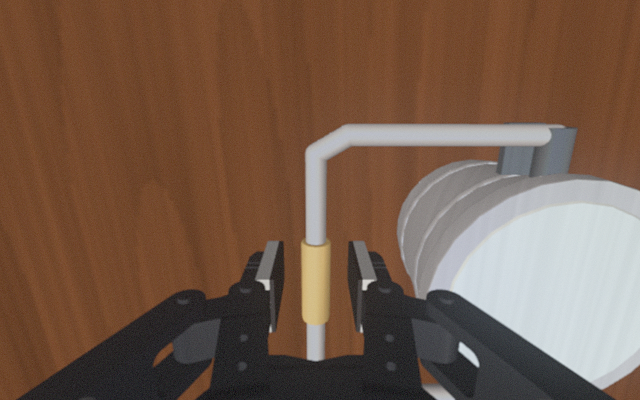

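The sleeve (302–329, rows 240–323) sits centred between the pads (280/352). Next I close.

```bash
python3 -m creep '[{"hand":0.2,"delta_pos":[0,0,0],"roll":0},{"hand":0,"delta_pos":[0,0,0],"roll":0},{"hand":0,"delta_pos":[0,0,0],"roll":0},{"hand":0,"delta_pos":[0,0,0],"roll":0},{"hand":0,"delta_pos":[0,0,0],"roll":0}]' 60
python3 - <<'E'
from h import *
s=bot.observe()
import math
R=Ro.from_quat(s["orientation"]).as_matrix();print(R.round(4).tolist())
ay=math.radians(-2.7);x=np.array([math.cos(ay),math.sin(ay),0])
for th in range(0,91,9):
    a=math.radians(th);d=x*88*(1-math.cos(a))+np.array([0,0,88*math.sin(a)]);print(th,(R.T@d).round(1))
E
```

```text
time: 4.62
position: [0.5464, 0.236, 0.0655]
orientation: [0.723, 0.691, 0.0, -0.0]
wrist_force: [-1.4, -0.4, 1.5]
gripper_width: 0.113
grasp_force: 58.5
[[0.0459, 0.9989, 0.0001], [0.9989, -0.0459, 0.0001], [0.0001, 0.0001, -1.0]]
0 [0. 0. 0.]
9 [  0.    1.1 -13.8]
18 [ -0.    4.3 -27.2]
27 [ -0.    9.6 -40. ]
36 [ -0.   16.8 -51.7]
45 [ -0.   25.8 -62.2]
54 [ -0.   36.3 -71.2]
63 [ -0.   48.1 -78.4]
72 [ -0.1  60.8 -83.7]
81 [ -0.1  74.2 -86.9]
90 [ -0.1  88.  -88. ]
```

```bash
python3 -m creep '[{"hand":0,"delta_pos":[0,1,-14],"roll":0},{"hand":0,"delta_pos":[0,4.5,-27],"roll":0},{"hand":0,"delta_pos":[0,9.5,-40],"roll":0},{"hand":0,"delta_pos":[0,17,-52],"roll":0},{"hand":0,"delta_pos":[0,26,-62],"roll":0}]'
```

```text
time: 5.25
position: [0.5731, 0.2349, 0.1286]
orientation: [0.723, 0.691, 0.0, 0.0]
wrist_force: [-2.0, 0.2, 0.9]
gripper_width: 0.117
grasp_force: 59.0
```

```bash
python3 -m creep '[{"hand":0,"delta_pos":[0,10.5,-9],"roll":0},{"hand":0,"delta_pos":[0,22,-16],"roll":0},{"hand":0,"delta_pos":[0,35,-21.5],"roll":0},{"hand":0,"delta_pos":[0,48.5,-24.5],"roll":0},{"hand":0,"delta_pos":[0,60,-25.5],"roll":0}]' ; python3 -m creep '[{"hand":0,"delta_pos":[0,2,0],"roll":0},{"hand":0,"delta_pos":[0,2,0],"roll":0},{"hand":0,"delta_pos":[0,2,0],"roll":0},{"hand":0,"delta_pos":[0,2,0],"roll":0},{"hand":0,"delta_pos":[0,2,0],"roll":0}]'
```

```text
time: 5.88
position: [0.635, 0.2317, 0.1539]
orientation: [0.724, 0.69, 0.002, 0.001]
wrist_force: [-0.4, 0.0, 2.8]
gripper_width: 0.115
grasp_force: 59.3
time: 6.5
position: [0.6356, 0.2317, 0.1538]
orientation: [0.723, 0.69, 0.001, 0.001]
wrist_force: [0.3, -0.3, 6.1]
gripper_width: 0.116
grasp_force: 59.6
```

Run:
```python
from h import *
s=bot.observe();print(s["wrist_force"],s["position"])
b=bot.get_image("side");a=bot.get_image("scene");cv2.imwrite("pics/side1.png",b);cv2.imwrite("pics/scene1.png",a)
f=lambda i,x,y:cv2.resize(i[y:y+120,x:x+160],(400,300),interpolation=cv2.INTER_CUBIC)
cv2.imwrite("pics/m2.png",np.vstack([np.hstack([f(a,300,180),f(a,195,140)]),np.hstack([f(b,195,222),f(b,265,120)])]))
```

```text
[ 0.25486379 -0.31994359  6.09953087] [0.63562489 0.23171201 0.15379638]
```

View pics/m2.png

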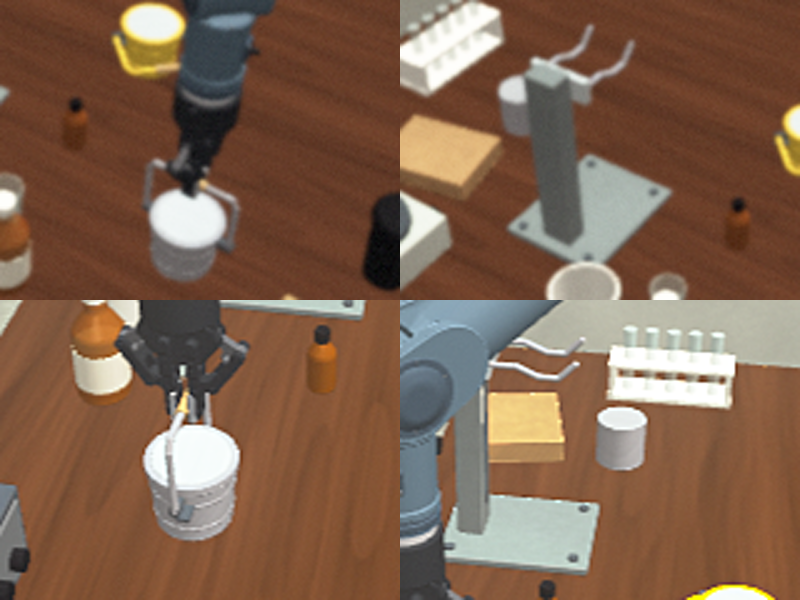

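The bail is upright, the pail stands level, and nothing else has moved. I'll lift slowly while working out the stand's yaw and the tin's position.

```bash
python3 -m creep '[{"hand":0,"delta_pos":[0,0,-2],"roll":0},{"hand":0,"delta_pos":[0,0,-6],"roll":0},{"hand":0,"delta_pos":[0,0,-12],"roll":0},{"hand":0,"delta_pos":[0,0,-18],"roll":0},{"hand":0,"delta_pos":[0,0,-24],"roll":0}]'; python3 -m creep '[{"hand":0,"delta_pos":[0,0,-10],"roll":0},{"hand":0,"delta_pos":[0,0,-22],"roll":0},{"hand":0,"delta_pos":[0,0,-34],"roll":0},{"hand":0,"delta_pos":[0,0,-46],"roll":0},{"hand":0,"delta_pos":[0,0,-58],"roll":0}]'
python3 - <<'E'
from h import *
np.set_printoptions(precision=4,suppress=True)
print("tin",plane("side",(353,186.5),0))
for x,y in((590,164),(653,192),(522,227),(588,258)): print(plane("scene",(195+(x-400)/2.5,140+y/2.5),.012))
# prong seats bends and roots, first images, crops of m1
for n,u,z in (("side",(301,145.8),.28),("side",(305.6,136),.28)): print(plane(n,u,z))
# seat-bottom front bend, z=~.268
for p in((275+(685-400)/5,120+106/5),(275+(668-400)/5,120+157/5)): print("bend",plane("side",p,.264))
E
```

```text
time: 7.22
position: [0.6343, 0.2318, 0.1771]
orientation: [0.723, 0.691, -0.0, -0.0]
wrist_force: [-0.3, 0.1, -2.3]
gripper_width: 0.118
grasp_force: 58.7
time: 7.85
position: [0.6344, 0.2319, 0.2358]
orientation: [0.723, 0.691, 0.0, 0.0]
wrist_force: [-0.3, -0.4, -2.9]
gripper_width: 0.121
grasp_force: 58.7
tin [ 0.4784 -0.4095  0.    ]
[ 0.5186 -0.2692  0.012 ]
[ 0.5178 -0.1495  0.012 ]
[ 0.685  -0.2676  0.012 ]
[ 0.6818 -0.1486  0.012 ]
[ 0.6251 -0.1545  0.28  ]
[ 0.6234 -0.2241  0.28  ]
bend [ 0.5415 -0.2342  0.264 ]
bend [ 0.5428 -0.1631  0.264 ]
```

Stand: seat about (0.555,-0.208,0.268), yaw about +0.7°. The tin is at (0.478,-0.41), clear of the path. I'll carry the pail up to TCP z = 0.303 and to a point in front of the hook.

```bash
python3 -m creep '[{"hand":0,"delta_pos":[0,0,-12],"roll":0},{"hand":0,"delta_pos":[-4,-1,-27],"roll":0},{"hand":0,"delta_pos":[-10,-3,-44],"roll":0},{"hand":0,"delta_pos":[-18,-6,-58],"roll":0},{"hand":0,"delta_pos":[-28,-9,-67],"roll":0}]'
python3 -m creep '[{"hand":0,"delta_pos":[-13,-4,0],"roll":0},{"hand":0,"delta_pos":[-28,-9,0],"roll":0},{"hand":0,"delta_pos":[-43,-14,0],"roll":0},{"hand":0,"delta_pos":[-58,-19,0],"roll":0},{"hand":0,"delta_pos":[-73,-24,0],"roll":0}]'
python3 -m creep '[{"hand":0,"delta_pos":[-15,-5,0],"roll":0},{"hand":0,"delta_pos":[-30,-10,0],"roll":0},{"hand":0,"delta_pos":[-45,-15,0],"roll":0},{"hand":0,"delta_pos":[-60,-20,0],"roll":0},{"hand":0,"delta_pos":[-75,-25,0],"roll":0}]'
python3 -m creep '[{"hand":0,"delta_pos":[-15,-5,0],"roll":0},{"hand":0,"delta_pos":[-30,-10,0],"roll":0},{"hand":0,"delta_pos":[-45,-15,0],"roll":0},{"hand":0,"delta_pos":[-60,-20,0],"roll":0},{"hand":0,"delta_pos":[-75,-25,0],"roll":0}]'
```

```text
time: 8.48
position: [0.6241, 0.2039, 0.3033]
orientation: [0.723, 0.691, 0.001, 0.0]
wrist_force: [-0.1, 0.3, -2.4]
gripper_width: 0.115
grasp_force: 58.7
time: 9.1
position: [0.5962, 0.1313, 0.3016]
orientation: [0.723, 0.691, -0.0, -0.0]
wrist_force: [-0.4, -0.7, -3.7]
gripper_width: 0.117
grasp_force: 58.7
time: 9.72
position: [0.5679, 0.0578, 0.3018]
orientation: [0.723, 0.691, 0.0, 0.0]
wrist_force: [-0.9, 0.3, -2.5]
gripper_width: 0.118
grasp_force: 58.7
time: 10.35
position: [0.5395, -0.016, 0.3018]
orientation: [0.723, 0.691, 0.0, 0.0]
wrist_force: [-1.0, 0.0, -3.2]
gripper_width: 0.118
grasp_force: 58.7
```

```bash
python3 -m creep '[{"hand":0,"delta_pos":[-15,-7,0],"roll":0},{"hand":0,"delta_pos":[-30,-16,0],"roll":0},{"hand":0,"delta_pos":[-45,-26,0],"roll":0},{"hand":0,"delta_pos":[-60,-36,0],"roll":0},{"hand":0,"delta_pos":[-74,-44,0],"roll":0}]'
python3 -m creep '[{"hand":0,"delta_pos":[-15,-6,0],"roll":0},{"hand":0,"delta_pos":[-30,-9,0],"roll":0},{"hand":0,"delta_pos":[-45,-11,0],"roll":0},{"hand":0,"delta_pos":[-59,-11,0],"roll":0},{"hand":0,"delta_pos":[-72,-11,0],"roll":0}]'
python3 -m creep '[{"hand":0,"delta_pos":[-12,0,0],"roll":0},{"hand":0,"delta_pos":[-23,0,0],"roll":-0.01},{"hand":0,"delta_pos":[-33,0,0],"roll":-0.03},{"hand":0,"delta_pos":[-41,0,0],"roll":-0.045},{"hand":0,"delta_pos":[-46,0,0],"roll":-0.055}]'
python3 -m creep '[{"hand":0,"delta_pos":[-1,0,0],"roll":0},{"hand":0,"delta_pos":[-1,0,0],"roll":0},{"hand":0,"delta_pos":[-1,0,0],"roll":0},{"hand":0,"delta_pos":[-1,0,0],"roll":0},{"hand":0,"delta_pos":[-1,0,0],"roll":0}]'
python3 - <<'E'
from h import *
np.set_printoptions(precision=4,suppress=True)
F=[]
for i in range(8):
    b=bot.get_image("side");F.append(bot.observe()["wrist_force"])
print(np.mean(F,0),np.std(F,0))
a=bot.get_image("scene");s=bot.observe();w=bot.get_image("wrist")
print(s["position"],Ro.from_quat(s["orientation"]).as_matrix()[:,:2].tolist())
cv2.imwrite("pics/side2.png",b);cv2.imwrite("pics/scene2.png",a);cv2.imwrite("pics/wrist2.png",w)
f=lambda i,x,y,W=120:cv2.resize(i[y:y+W*3//4,x:x+W],(400,300),interpolation=cv2.INTER_CUBIC)
cv2.imwrite("pics/m3.png",np.vstack([np.hstack([f(a,225,120),cv2.resize(w,(400,300))]),np.hstack([f(b,275,105),f(b,220,80,240)])]))
E
```

```text
time: 10.98
position: [0.4917, -0.0878, 0.3018]
orientation: [0.723, 0.691, -0.0, 0.0]
wrist_force: [-0.3, 0.2, -3.9]
gripper_width: 0.115
grasp_force: 58.6
time: 11.6
position: [0.4784, -0.1594, 0.3018]
orientation: [0.723, 0.691, 0.0, 0.0]
wrist_force: [1.0, 0.9, -3.4]
gripper_width: 0.118
grasp_force: 58.7
time: 12.22
position: [0.4761, -0.2049, 0.3017]
orientation: [0.704, 0.71, 0.0, -0.0]
wrist_force: [-0.2, -0.1, -2.7]
gripper_width: 0.12
grasp_force: 58.6
time: 12.85
position: [0.4762, -0.2052, 0.3018]
orientation: [0.704, 0.71, 0.0, 0.0]
wrist_force: [-0.7, 0.7, -2.5]
gripper_width: 0.118
grasp_force: 58.6
[-0.0266 -0.2186 -3.1061] [0.4188 0.4522 0.4228]
[ 0.4761 -0.2054  0.3018] [[-0.009001289487412406, 0.9999594875711817], [0.9999594870502984, 0.009001289418466013], [3.233679396550245e-05, 2.277041544077415e-06]]
```

View pics/m3.png

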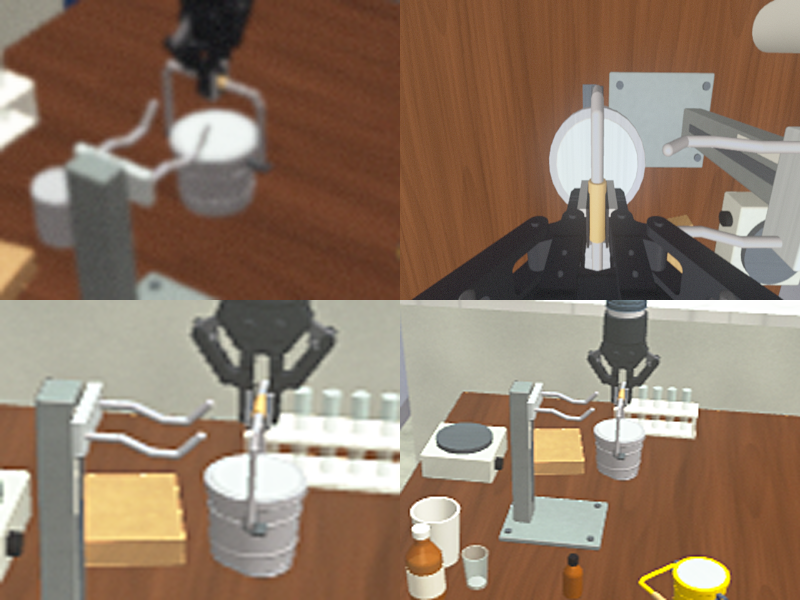

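The pail hangs upright in front of the hook, and the prongs are level with the open bail above the lid. In the wrist view the +y prong tip is near (429,200). The load is about 3.1 N, so I expect about 28 mm of sink. Cross-checking the tip and bar height:

Run:
```python
from h import *
np.set_printoptions(precision=4,suppress=True)
s=bot.observe()
print("tip",plane("wrist",(429,200),.280,s), "pred",proj("wrist",[.523,-.173,.28],s))
t=tri(ray("wrist",(429,200),s),ray("side",(275+205*.3,105+134*.3)));print(t)
# sleeve: side crop (259,405-300), scene crop (222,83)
print("sleeve",tri(ray("scene",(225+222*.3,120+83*.3)),ray("side",(275+259*.3,105+105*.3))))
# bar far end corner: side crop upper (265,383-300) / near end (255,438-300); scene (168,70),(262,95)
print(tri(ray("scene",(225+168*.3,120+70*.3)),ray("side",(275+265*.3,105+83*.3))))
print(tri(ray("scene",(225+262*.3,120+95*.3)),ray("side",(275+255*.3,105+138*.3))))
```

```text
tip [ 0.5271 -0.1768  0.28  ] pred [[420.7517 191.8001]]
(array([ 0.5236, -0.1758,  0.2813]), [np.float64(0.002863233856608188), np.float64(0.002863233856608042)])
sleeve (array([ 0.4762, -0.1905,  0.302 ]), [np.float64(0.003396317498733083), np.float64(0.003396317498732447)])
(array([ 0.4761, -0.2609,  0.2927]), [np.float64(0.002742834853084462), np.float64(0.002742834853085006)])
(array([ 0.4731, -0.1419,  0.2978]), [np.float64(0.001096330681413042), np.float64(0.0010963306814123193)])
```

```bash
python3 -m creep '[{"hand":0,"delta_pos":[-1,0,-2],"roll":0},{"hand":0,"delta_pos":[-2,1,-4],"roll":0},{"hand":0,"delta_pos":[-3,3,-6],"roll":0},{"hand":0,"delta_pos":[-4,6,-7],"roll":0},{"hand":0,"delta_pos":[-4,11,-7],"roll":0}]'
python3 -m creep '[{"hand":0,"delta_pos":[0,7,0],"roll":0},{"hand":0,"delta_pos":[0,15,0],"roll":0},{"hand":0,"delta_pos":[0,24,0],"roll":0},{"hand":0,"delta_pos":[0,33,0],"roll":0},{"hand":0,"delta_pos":[0,42,0],"roll":0}]'
python3 -m creep '[{"hand":0,"delta_pos":[0,9,0],"roll":0},{"hand":0,"delta_pos":[0,17,0],"roll":0},{"hand":0,"delta_pos":[0,22,0],"roll":0},{"hand":0,"delta_pos":[0,25,0],"roll":0},{"hand":0,"delta_pos":[0,27,0],"roll":0}]'
python3 -m creep '[{"hand":0,"delta_pos":[0,0,0],"roll":0},{"hand":0,"delta_pos":[0,0,0],"roll":0},{"hand":0,"delta_pos":[0,0,0],"roll":0},{"hand":0,"delta_pos":[0,0,0],"roll":0},{"hand":0,"delta_pos":[0,0,0],"roll":0}]'
python3 - <<'E'
from h import *
F=[]
for i in range(6):
    b=bot.get_image("side");F.append(bot.observe()["wrist_force"])
print(np.mean(F,0),np.std(F,0))
a=bot.get_image("scene");s=bot.observe();w=bot.get_image("wrist");print(s["position"])
cv2.imwrite("pics/side3.png",b);cv2.imwrite("pics/scene3.png",a)
f=lambda i,x,y,W=80:cv2.resize(i[y:y+W*3//4,x:x+W],(400,300),interpolation=cv2.INTER_CUBIC)
cv2.imwrite("pics/m4.png",np.vstack([np.hstack([f(a,235,135),cv2.resize(w,(400,300))]),np.hstack([f(b,285,115),f(b,220,80,200)])]))
E
```

```text
time: 13.98
position: [0.4875, -0.2095, 0.3089]
orientation: [0.704, 0.71, 0.0, 0.0]
wrist_force: [0.1, -0.5, -2.3]
gripper_width: 0.11
grasp_force: 58.7
time: 14.6
position: [0.5299, -0.2088, 0.3087]
orientation: [0.704, 0.71, 0.0, -0.0]
wrist_force: [-0.3, -0.1, -3.0]
gripper_width: 0.114
grasp_force: 58.6
time: 15.22
position: [0.5562, -0.2087, 0.3087]
orientation: [0.704, 0.71, -0.0, -0.0]
wrist_force: [0.4, -0.8, -3.1]
gripper_width: 0.119
grasp_force: 58.6
time: 15.85
position: [0.5561, -0.2087, 0.3088]
orientation: [0.704, 0.71, -0.0, 0.0]
wrist_force: [-0.5, -0.3, -2.8]
gripper_width: 0.117
grasp_force: 58.6
[-0.04580982  0.36080714 -2.6989062 ] [0.426293   0.41249699 0.36090397]
[ 0.55618067 -0.20863277  0.30877768]
```

View pics/m4.png

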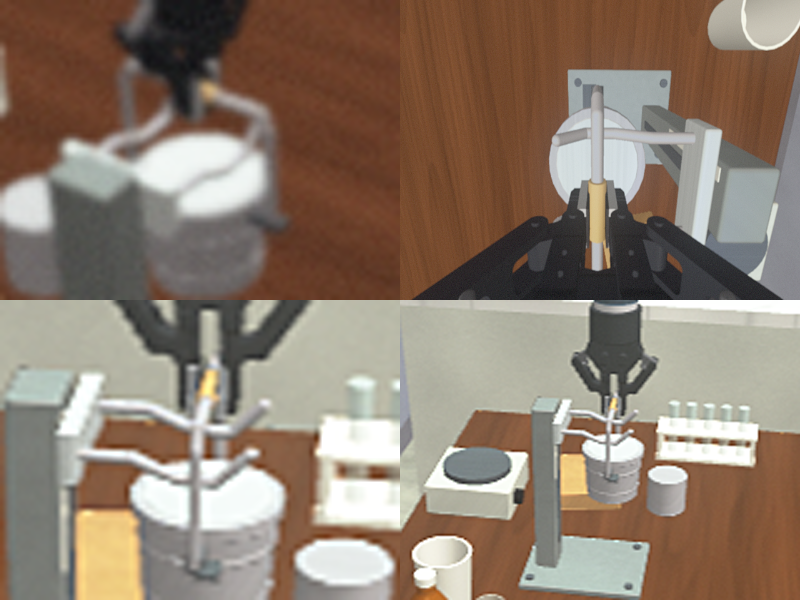

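The bar is above the level part of the prongs, and both prongs are inside the bail, between bar and lid. I'll lower gently.

```bash
python3 -m creep '[{"hand":0,"delta_pos":[0,0,4],"roll":0},{"hand":0,"delta_pos":[0,0,11],"roll":0},{"hand":0,"delta_pos":[0,0,19],"roll":0},{"hand":0,"delta_pos":[0,0,26],"roll":0},{"hand":0,"delta_pos":[0,0,31],"roll":0}]'
python3 -m creep '[{"hand":0,"delta_pos":[0,0,3],"roll":0},{"hand":0,"delta_pos":[0,0,6],"roll":0},{"hand":0,"delta_pos":[0,0,9],"roll":0},{"hand":0,"delta_pos":[0,0,12],"roll":0},{"hand":0,"delta_pos":[0,0,15],"roll":0}]'
python3 -m creep '[{"hand":0,"delta_pos":[0,0,3],"roll":0},{"hand":0,"delta_pos":[0,0,6],"roll":0},{"hand":0,"delta_pos":[0,0,8],"roll":0},{"hand":0,"delta_pos":[0,0,9],"roll":0},{"hand":0,"delta_pos":[0,0,10],"roll":0}]'
python3 - <<'E'
from h import *
F=[]
for i in range(16):
    b=bot.get_image("side");F.append(bot.observe()["wrist_force"])
print(np.mean(F,0),np.std(F,0),bot.observe()["position"])
E
```

```text
time: 16.88
position: [0.5559, -0.2086, 0.2769]
orientation: [0.704, 0.71, -0.0, -0.0]
wrist_force: [-0.4, 0.3, -2.8]
gripper_width: 0.115
grasp_force: 58.6
time: 17.5
position: [0.5564, -0.2087, 0.2629]
orientation: [0.704, 0.71, 0.0, 0.0]
wrist_force: [0.1, 0.3, -1.7]
gripper_width: 0.12
grasp_force: 58.8
time: 18.12
position: [0.5563, -0.2087, 0.253]
orientation: [0.704, 0.71, 0.0, 0.0]
wrist_force: [-0.6, 0.7, 0.0]
gripper_width: 0.118
grasp_force: 58.9
[-0.00527768 -0.10035062 -0.57815331] [0.38785798 0.50534158 0.41791319] [ 0.55628776 -0.20867818  0.25283507]
```

```bash
python3 -m creep '[{"hand":0,"delta_pos":[0,0,2],"roll":0},{"hand":0,"delta_pos":[0,0,4],"roll":0},{"hand":0,"delta_pos":[0,0,5],"roll":0},{"hand":0,"delta_pos":[0,0,6],"roll":0},{"hand":0,"delta_pos":[0,0,6],"roll":0}]'
python3 - <<'E'
from h import *
F=[]
for i in range(30):
    b=bot.get_image("side");F.append(bot.observe()["wrist_force"])
print(np.mean(F,0),np.std(F,0),bot.observe()["position"])
cv2.imwrite("pics/side4.png",b)
E
```

```text
time: 19.55
position: [0.5563, -0.2087, 0.2468]
orientation: [0.704, 0.71, 0.0, 0.0]
wrist_force: [0.6, -0.3, -0.2]
gripper_width: 0.122
grasp_force: 59.0
[ 0.8398397  -0.14081909  0.15587895] [0.57285935 0.51850933 0.44726753] [ 0.55622175 -0.20864117  0.24682058]
```

The wrist carries +0.16 N, so the balance takes the whole load. I'll release gently.

```bash
python3 -m creep '[{"hand":0.14,"delta_pos":[0,0,0],"roll":0},{"hand":0.2,"delta_pos":[0,0,0],"roll":0},{"hand":0.28,"delta_pos":[0,0,0],"roll":0},{"hand":0.36,"delta_pos":[0,0,0],"roll":0},{"hand":0.4,"delta_pos":[0,0,0],"roll":0}]' 20
python3 - <<'E'
from h import *
for i in range(10): b=bot.get_image("side")
a=bot.get_image("scene");w=bot.get_image("wrist")
cv2.imwrite("pics/side5.png",b)
f=lambda i,x,y,W=80:cv2.resize(i[y:y+W*3//4,x:x+W],(400,300),interpolation=cv2.INTER_CUBIC)
cv2.imwrite("pics/m5.png",np.vstack([np.hstack([f(a,235,135),cv2.resize(w,(400,300))]),np.hstack([f(b,285,115),f(cv2.imread("pics/side4.png"),285,115)])]))
E
```

```text
time: 21.68
position: [0.5561, -0.2086, 0.2467]
orientation: [0.704, 0.71, -0.0, -0.0]
wrist_force: [0.4, -0.2, 0.1]
gripper_width: 0.398
grasp_force: 0.0
```

View pics/m5.png

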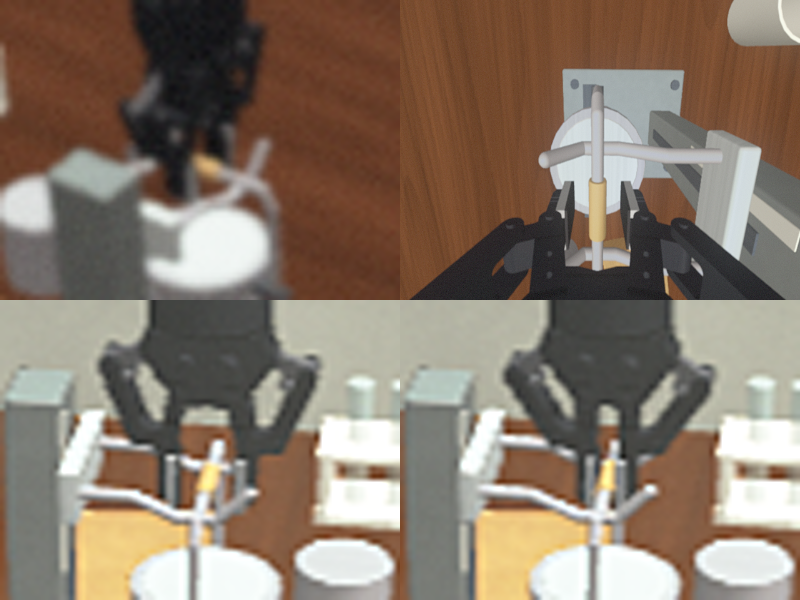

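The bar rests on both prongs at the same height as before release, with the sleeve free between the pads. I'll back straight up.

```bash
python3 -m creep '[{"hand":0.4,"delta_pos":[0,0,-4],"roll":0},{"hand":0.4,"delta_pos":[0,0,-12],"roll":0},{"hand":0.4,"delta_pos":[0,0,-22],"roll":0},{"hand":0.4,"delta_pos":[0,0,-34],"roll":0},{"hand":0.4,"delta_pos":[0,0,-46],"roll":0}]'
python3 -m creep '[{"hand":0.4,"delta_pos":[0,0,-14],"roll":0},{"hand":0.4,"delta_pos":[0,0,-30],"roll":0},{"hand":0.4,"delta_pos":[0,0,-44],"roll":0},{"hand":0.4,"delta_pos":[0,0,-54],"roll":0},{"hand":0.4,"delta_pos":[0,0,-60],"roll":0}]'
python3 - <<'E'
from h import *
b=bot.get_image("side")
for i in range(20):
    c=bot.get_image("side")
    if i%5==4: print(np.abs(c[130:200,290:350].astype(int)-b[130:200,290:350]).mean());b=c
print(bot.observe()["position"],bot.observe()["wrist_force"])
cv2.imwrite("pics/end.png",c)
E
```

```text
time: 22.9
position: [0.5564, -0.2086, 0.2941]
orientation: [0.704, 0.71, 0.0, 0.0]
wrist_force: [0.5, -0.8, 0.4]
gripper_width: 0.396
grasp_force: 0.0
time: 23.52
position: [0.5563, -0.2086, 0.3536]
orientation: [0.704, 0.71, 0.0, 0.0]
wrist_force: [-0.4, 0.6, 0.2]
gripper_width: 0.401
grasp_force: 0.0
0.9815873015873016
0.948015873015873
0.9571428571428572
0.954920634920635
[ 0.55619367 -0.20862823  0.35279766] [-0.32527732  0.12921316 -0.2685125 ]
```

View pics/end.png

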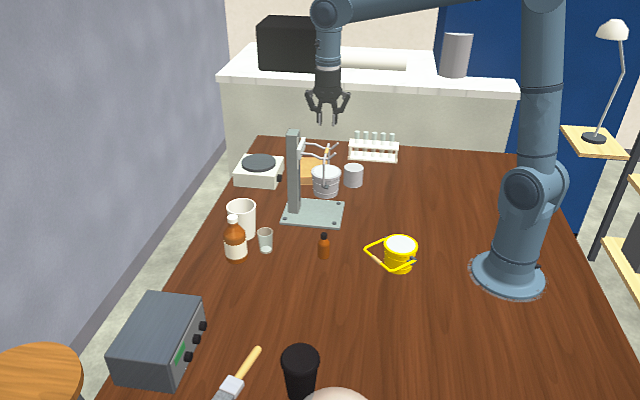

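The pail hangs still in the hook at about (325,180). Successive frames differ only by constant noise, the gripper is clear above, and the bystanders are where they were.

```bash
python3 -c "
from bench import bot
print(bot.sign_off())"
```

```text
the job is handed in; nothing more can be done
None
```

The pail is hanging still from both prongs of the balance, at about 2.8 N (roughly 0.28 kg) by the wrist force, with the gripper clear and the other things on the bench undisturbed; the job is handed in, but sign-off returned no verdict.

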